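# Press a stone cast home in its bench holder and lock the lever

### The arm

A 6-joint arm with a two-finger parallel gripper is mounted at the origin on a cart in front of the work surface, level with it; the furniture and walls round the work are solid. World frame = base frame: x ahead of the robot, y to its left, z up, the work surface at z = 0. Lengths are in m, angles in rad, forces in N, time in s.
With the tool pointing down it reaches from about 0.35 to 0.975 m from the base axis. Payload 4.9 kg.
Tool frame: the origin (TCP) lies on the centre line of the jaws, within the pads' length; the fingertips stand 19 mm ahead of it and the grasp point (between the pads) is the TCP; z points along the fingers, y is the line along which they close (so a half turn about z gives the same grasp; the last joint's range is limited). The gripper opens to 85 mm and grips with 20 to 120 N. Pads are 22 mm wide; open, the fingers measure 114 mm over their backs; the gripper's body (76 mm by 85 mm) begins 54 mm behind the grasp point. The pads swing forward as they close: fully open they stand 13 mm farther back than shut.
Start: joints at [1.171, 0.053, 1.613, -0, 1.476, -0.119], TCP at [0.173, 0.601, 0.25] pointing down, gripper open.
Joint ranges: [-3.01, 3.01], [-1.01, 2.22], [0.06, 2.58], [-1.02, 4.17], [0.09, 2.62], [-3.14, 3.14]. Speed limits (rad/s): [2.57, 2.57, 3.14, 3.14, 3.14, 3.14].

### API

Orientations are given as a unit quaternion [w, x, y, z].
In Python, from plant import state, grab_frame, ticket, spotter gives the robot as it stands.
- The arm moves only by the tool apply_moves, never from a script. Its argument "series" is a list of rows, each an object of numbers: "jaw": the closure, from 0 (fully open) to 1 (shut); "dx", "dy", "dz": the shift along the tool's x, y, z in mm; "turn": the turn about the tool's z in rad. A call has 1 to 5 rows; each row is the pose to reach, as a shift and turn from the pose commanded when the call began, along the tool's axes at that moment; what a row does not reach only later rows make up. A row lasts 1/12 s, in which the tool goes at most 41.7 mm and 7.16 degrees, less where a joint would pass 70% of its speed; a pose out of reach is approached as far as the arm can. A call with a gripper value outside its range is refused whole. The fingers move at their own pace and stop on an object; the grip force is fixed at half the most. Time passes only in rows, so rows that repeat a pose let the fingers close. It gives the time, the measured TCP pose, the force, the opening and the grip force at its end, in the units of the state.
- state(): the state, without advancing time (a new reading comes with each control period).
- grab_frame(name): name is "scene" or "top" or "wrist"; returns a dict with "pixels" (400x640x3 uint8, red, green, blue), "mtx" (3x3 intrinsics, pixels), "camera_from_world" (4x4, takes a point from world to camera coordinates). Camera axes: x right, y down, z forward; pixel columns grow to the right and rows downward; lengths in m; the calibration is good to about 2 mm. The wrist camera is an equidistant fisheye: a pixel r from the principal point sees the ray r / f radians off the axis. A picture is of the moment at which its call begins. There is no depth.
- ticket.job_done(): hands the job in; it is judged then, once.
Trained networks look in a picture, given as the dict that the camera call returned (one of the last four; its "shot" number tells which), for a name from the list of things; names that differ only in an ending like _2 or _b are one class to them, and where a whole thing is asked for, a point or a joint stands for the part that bears it (a point fixed in the world has none). Each returns a list of dicts, best first, with "conf" (0 to 1); they miss things now and then, are a little off and sometimes report something else, mostly with a low value. They report only what shows in the picture. A call takes as long as a camera call. They do not tell look-alikes from the thing itself.
- spotter.outline_of(picture, target): "region" (400x640 bool, what is visible of it) and "extent" ([left, top, right, bottom] in pixels, round what is visible of it).
The state is a dict: "time": time; "joint_pos": joint angles; "joint_vel": joint speeds; "joint_efforts": joint torques, N m; "tool_pos": TCP position; "tool_rot": TCP orientation; "contact_force": force on the tool from outside, world axes, zero at the start; "ft_torque": the same for the moment, N m; "gripper_width": opening from 0.0 (shut) to 1.0 (fully open); "grasp_force": force on a finger pad.
Only numpy, scipy, OpenCV 4.12 (cv2) and the standard library are available. Lean on these libraries where they do the work, as an engineer would, in place of code of your own. Each camera call takes 0.05 s, during which the arm holds its last target. There are 200 camera calls.

### The job

The white dental cast has only been set into its bench holder: its blue base plate still stands proud of the holder's grey rim and the red-knobbed lever of that holder is open. Press the cast down until its plate is fully home, flush with the rim all round, and only then swing that lever shut across the plate and under its steel keeper, right up to the stop. Leave the tan cast locked in its own holder and the other things on the bench where they are.

Things in the scene. Friction and masses are not known exactly. Their poses are not given: they have to be found in the camera images.
- white_holder: dark grey holder fixed to the bench, under the white cast: foot 122 (x) x 112 (y) mm, socket 95 x 85 mm, its floor 10 mm and its rim 22 mm above the bench. Origin: centre of the underside, on the bench. +x points to the heel side (the shut lever's), -x to the front, z up. Rubber strips grip the plate: it stays where it is pushed to
- white_cast: white stone jaw cast, 75 mm across, 67 mm front to heel, on a blue plate 92 (x) x 82 (y) x 12 mm; loose, 1.5 mm play in the socket, axes as the holder's, 0.33 kg. Origin: centre of the plate's underside, 17 mm above the bench at first, 10 mm when home. Cast's middle 10 mm to the front (-x) of it; cast's flat base 25 mm, tooth tips 43 mm above it. Some 10 N at the middle move it down
- plate_front (a point): point on the blue plate's upper face, middle of its front edge, 44 mm in front (-x) of the cast's origin; level with the rim (22 mm above the bench) when home, 7 mm higher at first. The tooth arch opens to the heel: molar rows 13 mm wide, 26 mm left and right of the middle line, incisors 32 mm in front of the cast's origin. Pressed off the middle, one side goes down first
- plate_heel (a point): the same at the middle of the plate's heel edge, 44 mm behind (+x) the cast's origin; behind the cast a bare ledge of the plate, 22 mm wide, is left for the lever
- white_holder_lever (a joint): angle of that lever, rad: 0 shut (along the holder's -y, against the stop under the keeper), growing as it swings level, away from the cast, to +x; starts at 0.75 to 1.15, limit 1.4. Flat steel bar 12 mm wide, 7 mm thick, underside 24 mm above the bench; stays where it is left, takes about 1.5 N at the knob. A plate that is not home bars its way
- white_holder_knob (a point): middle of the red upright knob at the free end of that lever, 48 mm above the bench and 122 mm from the pivot: 21 mm thick, from 31 to 64 mm above the bench
- white_holder_pivot (a point): axis of that lever, at (38, 56) mm in the holder's frame, 24 mm above the bench. The keeper, a steel bracket up to 41 mm above the bench, stands on the other heel corner, its middle at (34, -50) mm; the shut lever's knob is 8 mm clear of it, outside
- tan_holder: the same holder with a tan cast, already home, its lever shut: the pattern of the finished work, to be left alone. Origin and axes as white_holder
- tan_holder_lever (a joint): angle of the tan holder's lever, rad, 0 = shut
- burner: gas burner with black lid and brass nozzle, 94 x 94 x 166 mm, a bystander; origin under its centre
- mug_1: white mug with dark dots, 82 x 114 x 91 mm, a bystander; origin at its underside
- tape: roll of masking tape lying flat, 98 mm wide, 25 mm high, a bystander; origin under its centre
- spatula: wax spatula with red wooden grip, 166 mm long, lying on the bench, a bystander; origin under its centre
Things that resemble listed ones, but are neither listed nor needed, are in the scene too. What is shaped like the white_cast but green is not meant.

How it is judged:
On the way:
1. the white cast is pressed home (plate within 2 mm of flush at front and heel, level) while its lever is still open (z of each of plate_front, plate_heel in the frame of white_holder below 0.024 m and angle between white_cast's own z axis and vertical below 0.035 rad and value of joint white_holder_lever above 0.4 rad), for 0.2 s.
At the end, for the whole second after the job is handed in: the white cast's plate is home, its top within 2 mm of the rim at front and heel and level within 2 degrees, at rest; its lever is shut to within 0.07 rad of the stop (about 8 mm at the knob); the tan holder's lever is still shut (z of each of plate_front, plate_heel in the frame of white_holder below 0.024 m and angle between white_cast's own z axis and vertical below 0.035 rad and value of joint each of white_holder_lever, tan_holder_lever below 0.07 rad and linear speed of white_cast below 0.01 m/s); the robot touches nothing.
It fails at once if the tan cast's lever is swung open (value of joint tan_holder_lever above 0.15 rad).
It fails at once if the burner, mug, tape or spatula is moved by over 30 mm (distance of any of burner, mug_1, tape, spatula from where it was at the start of the episode above 0.03 m).
It also fails if it takes over 48 s, if anything falls off the work surface, if the arm or the gripper's body presses on something with over 40 N, if the wrist force passes 120 N, or if a joint passes its speed limit or range.

## Working session

There is one attempt and no reset: what is moved stays moved. The work goes in short steps, Python scripts to look and compute and a tool call to move; the robot and the scene stay as the last step left them, time stands still between calls to the robot, and variables do not carry over. Pictures are saved under pics/ and viewed, at most 10 in all, crops included, and the job is handed in when it is done.

Besides the shell and the picture viewer there is one more tool, called after ">>>" by a JSON object that holds its "api" and its "payload". apply_moves: Moves the arm, as the interface text tells. Its arguments: {"type":"object","properties":{"series":{"type":"array","items":{"type":"object","properties":{"jaw":{"type":"number"},"dx":{"type":"number"},"dy":{"type":"number"},"dz":{"type":"number"},"turn":{"type":"number"}}}}},"required":["series"]}

```bash
mkdir -p pics; cat > h.py <<'E'
import numpy as np,cv2
from plant import state,grab_frame,ticket,spotter
def ray(f,uv,z):
    K=np.array(f["mtx"]);T=np.array(f["camera_from_world"]);R=T[:3,:3];c=-R.T@T[:3,3]
    d=R.T@np.linalg.inv(K)@np.array([uv[0],uv[1],1.]);return c+d*(z-c[2])/d[2]
def proj(f,p):
    K=np.array(f["mtx"]);T=np.array(f["camera_from_world"]);q=K@(T[:3,:3]@np.array(p)+T[:3,3]);return q[:2]/q[2]
def save(f,n): cv2.imwrite("pics/"+n,f["pixels"][:,:,::-1])
E
python3 - <<'E'
from h import *
s=state();print(s["time"],s["tool_pos"],s["tool_rot"],s["contact_force"])
ims=[]
for n in("top","scene"):
    f=grab_frame(n);save(f,n+"0.png");T=np.array(f["camera_from_world"]);print(n,-T[:3,:3].T@T[:3,3])
    for t in("white_holder","white_cast","white_holder_knob","tan_holder","burner","mug_1","tape","spatula"):
        for o in spotter.outline_of(f,t)[:3]:
            ys,xs=np.nonzero(o["region"]);print(t,round(o["conf"],2),o["extent"],ray(f,(xs.mean(),ys.mean()),.03).round(3),len(xs))
E
```

```text
0.0 [0.17296811 0.5999886  0.2490673 ] [-2.66448530e-04  1.39943873e-01  9.90158906e-01 -9.91370145e-04] [-0.29766029  0.70940383 -0.19338231]
top [0.33230274 0.04569982 1.14636979]
white_holder 0.25 [219.3, 175.8, 242.4, 224.9] [0.562 0.282 0.03 ] 205
white_cast 0.95 [228.3, 202.1, 264.9, 244.0] [0.49  0.237 0.03 ] 836
white_cast 0.84 [172.0, 239.4, 210.3, 275.7] [0.396 0.402 0.03 ] 906
white_holder_knob 0.82 [220.4, 173.4, 241.0, 223.3] [0.57  0.279 0.03 ] 269
tan_holder 0.83 [322.8, 195.1, 380.4, 244.7] [ 0.472 -0.061  0.03 ] 1559
burner 0.74 [423.5, 118.2, 455.8, 155.8] [ 0.718 -0.365  0.03 ] 1002
burner 0.55 [228.1, 205.3, 263.9, 243.6] [0.489 0.238 0.03 ] 847
mug_1 0.65 [225.7, 123.7, 261.6, 157.3] [0.741 0.24  0.03 ] 826
tape 0.87 [162.9, 163.1, 196.3, 194.7] [0.634 0.434 0.03 ] 505
tape 0.46 [222.2, 173.5, 242.4, 221.4] [0.569 0.28  0.03 ] 213
spatula 0.45 [410.1, 187.9, 411.3, 193.4] [ 0.557 -0.25   0.03 ] 6
scene [-0.03233844 -0.58242192  0.59050632]
white_holder 0.65 [221.8, 177.6, 279.6, 224.6] [0.481 0.204 0.03 ] 639
white_holder 0.64 [364.8, 275.7, 412.0, 321.9] [ 0.465 -0.272  0.03 ] 275
white_cast 0.85 [172.9, 188.4, 207.4, 213.2] [0.383 0.377 0.03 ] 564
white_cast 0.59 [227.3, 192.1, 263.6, 215.3] [0.48  0.232 0.03 ] 561
white_holder_knob 0.59 [248.4, 177.7, 282.6, 193.6] [0.611 0.278 0.03 ] 125
tan_holder 0.95 [286.6, 233.3, 350.7, 281.1] [ 0.455 -0.078  0.03 ] 1955
burner 0.77 [458.3, 207.5, 511.3, 283.4] [ 0.743 -0.344  0.03 ] 2357
burner 0.47 [233.3, 161.0, 261.7, 183.5] [0.613 0.408 0.03 ] 423
mug_1 0.67 [297.1, 150.1, 324.9, 190.9] [0.754 0.262 0.03 ] 827
mug_1 0.57 [224.1, 190.3, 263.0, 215.0] [0.481 0.234 0.03 ] 582
mug_1 0.32 [318.6, 234.0, 347.2, 270.3] [ 0.504 -0.088  0.03 ] 307
tape 0.88 [235.0, 161.8, 262.7, 183.5] [0.613 0.406 0.03 ] 440
tape 0.55 [240.9, 176.3, 281.9, 196.9] [0.588 0.281 0.03 ] 211
spatula 0.82 [367.5, 278.2, 410.5, 318.3] [ 0.455 -0.273  0.03 ] 250
```

View pics/top0.png

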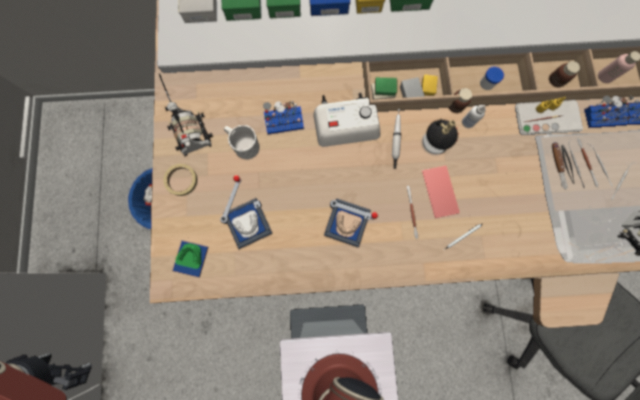

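View pics/scene0.png

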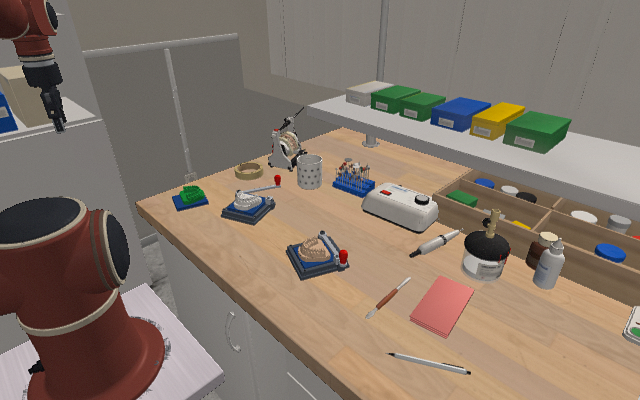

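The top view shows the white cast at about (248,222), with its open lever running from (228,215) to the knob at (237,179). The tan holder is at (348,222) and the green look-alike at (190,258). The scene view agrees. I'll move above the white cast for a wrist view.

>>> {"api": "apply_moves", "payload": {"series": [{"dx": -405, "dy": -261, "jaw": 1}, {"dx": -405, "dy": -261, "jaw": 1}, {"dx": -405, "dy": -261, "jaw": 1}, {"dx": -405, "dy": -261, "jaw": 1}, {"dx": -405, "dy": -261, "jaw": 1}]}}

```text
invalid input at $.series[0]: expected keys jaw, dx, dy, dz, turn
```

```bash
python3 - <<'E'
from h import *
f=grab_frame("wrist");print(f["mtx"],np.array(f["camera_from_world"]).round(3));print(state()["tool_pos"])
E
```

```text
[[309.70691629   0.         316.5228015 ]
 [  0.         309.70691629 196.32632322]
 [  0.           0.           1.        ]] [[ 0.277  0.961 -0.    -0.625]
 [ 0.916 -0.264  0.301 -0.039]
 [ 0.29  -0.084 -0.954  0.38 ]
 [ 0.     0.     0.     1.   ]]
[0.17317668 0.60050681 0.25029347]
```

>>> {"api": "apply_moves", "payload": {"series": [{"dx": -405, "dy": -261, "dz": 0, "turn": 0, "jaw": 1}, {"dx": -405, "dy": -261, "dz": 0, "turn": 0, "jaw": 1}, {"dx": -405, "dy": -261, "dz": 0, "turn": 0, "jaw": 1}, {"dx": -405, "dy": -261, "dz": 0, "turn": 0, "jaw": 1}, {"dx": -405, "dy": -261, "dz": 0, "turn": 0, "jaw": 1}]}}

```text
time: 1.37
tool_pos: [0.3109, 0.4421, 0.2505]
tool_rot: [0.0, 0.14, 0.99, 0.0]
contact_force: [0.9, 0.4, 0.1]
gripper_width: 0.299
grasp_force: 0.0
```

>>> {"api": "apply_moves", "payload": {"series": [{"dx": -229, "dy": -147, "dz": 0, "turn": 0, "jaw": 1}, {"dx": -229, "dy": -147, "dz": 0, "turn": 0, "jaw": 1}, {"dx": -229, "dy": -147, "dz": 0, "turn": 0, "jaw": 1}, {"dx": -229, "dy": -147, "dz": 0, "turn": 0, "jaw": 1}, {"dx": -229, "dy": -147, "dz": 0, "turn": 0, "jaw": 1}]}}

```text
time: 1.78
tool_pos: [0.4485, 0.2851, 0.2507]
tool_rot: [0.0, 0.14, 0.99, 0.0]
contact_force: [-0.3, 0.5, 0.3]
gripper_width: -0.001
grasp_force: 0.0
```

```bash
cat >> h.py <<'E'
def wray(f,uv,z):
    K=np.array(f["mtx"]);T=np.array(f["camera_from_world"]);R=T[:3,:3];c=-R.T@T[:3,3]
    p=np.array([(uv[0]-K[0,2])/K[0,0],(uv[1]-K[1,2])/K[1,1]]);th=np.linalg.norm(p)
    d=R.T@np.array([*(p/max(th,1e-9)*np.sin(th)),np.cos(th)]);return c+d*(z-c[2])/d[2]
def wproj(f,p):
    K=np.array(f["mtx"]);T=np.array(f["camera_from_world"]);q=T[:3,:3]@np.array(p)+T[:3,3]
    r=np.hypot(q[0],q[1]);th=np.arctan2(r,q[2]);return np.array([K[0,2]+K[0,0]*th*q[0]/r,K[1,2]+K[1,1]*th*q[1]/r])
E
python3 - <<'E'
from h import *
f=grab_frame("wrist");im=f["pixels"];cv2.imwrite("pics/w1.png",im[:,:,::-1]);print(state()["tool_pos"])
import pickle;pickle.dump(f,open("w1.pkl","wb"))
for t in("white_holder","white_cast","white_holder_knob"):
    for o in spotter.outline_of(f,t)[:3]:
        ys,xs=np.nonzero(o["region"]);print(t,round(o["conf"],2),o["extent"],xs.mean(),ys.mean(),wray(f,(xs.mean(),ys.mean()),.03).round(3),len(xs))
E
```

```text
[0.45284383 0.27996586 0.25065216]
white_holder 0.83 [227.8, 138.3, 356.6, 269.9] 297.61557512383047 198.62768299394605 [0.475 0.254 0.03 ] 3634
white_cast 0.9 [368.6, 57.8, 440.3, 138.4] 403.34873702760916 98.20050910514979 [0.395 0.402 0.03 ] 5107
white_cast 0.8 [242.1, 161.0, 339.5, 253.8] 289.7091235775604 209.4479936114993 [0.485 0.241 0.03 ] 5009
white_holder_knob 0.86 [337.1, 204.0, 354.8, 250.1] 344.26245210727967 222.19157088122606 [0.519 0.299 0.03 ] 522
```

View pics/w1.png

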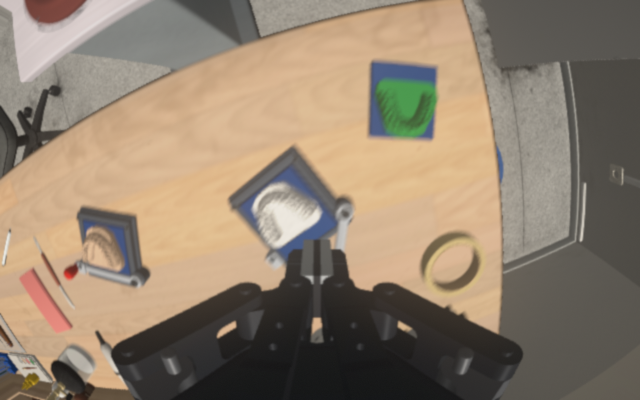

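The wrist view shows the white holder at (290,205). Its lever pivot is at (343,210) and the lever runs down, but the knob is hidden behind the gripper. I'll move farther out so that everything shows.

>>> {"api": "apply_moves", "payload": {"series": [{"dx": -215, "dy": 15, "dz": 0, "turn": 0, "jaw": 1}, {"dx": -215, "dy": 15, "dz": 0, "turn": 0, "jaw": 1}, {"dx": -215, "dy": 15, "dz": 0, "turn": 0, "jaw": 1}, {"dx": -215, "dy": 15, "dz": 0, "turn": 0, "jaw": 1}, {"dx": -215, "dy": 15, "dz": 0, "turn": 0, "jaw": 1}]}}

```text
time: 2.4
tool_pos: [0.6519, 0.2449, 0.2502]
tool_rot: [-0.0, 0.139, 0.99, 0.0]
contact_force: [0.3, 0.6, 0.6]
gripper_width: -0.001
grasp_force: 0.0
```

```bash
python3 - <<'E'
from h import *
import pickle
grab_frame("wrist");f=grab_frame("wrist");im=f["pixels"];print(state()["tool_pos"])
pickle.dump(f,open("w2.pkl","wb"))
for t in("white_holder","white_cast","white_holder_knob"):
    for o in spotter.outline_of(f,t)[:3]:
        ys,xs=np.nonzero(o["region"]);print(t,round(o["conf"],2),o["extent"],xs.mean(),ys.mean(),wray(f,(xs.mean(),ys.mean()),.03).round(3),len(xs))
c=im[40:240,200:440];cv2.imwrite("pics/w2.png",cv2.resize(c[:,:,::-1],(720,600),interpolation=cv2.INTER_CUBIC))
E
```

```text
[0.6542591  0.24305251 0.2470566 ]
white_holder 0.6 [209.0, 0.0, 344.5, 148.1] 293.2887630662021 63.679660278745644 [0.536 0.251 0.03 ] 4592
white_cast 0.95 [219.6, 0.0, 327.2, 79.2] 272.9708427389014 33.82975921745673 [0.497 0.239 0.03 ] 5316
white_holder_knob 0.63 [313.3, 14.1, 345.1, 147.7] 327.75606720597386 81.92345986309894 [0.566 0.281 0.03 ] 1607
white_holder_knob 0.18 [210.5, 0.2, 347.2, 143.4] 293.03159224936815 63.37552653748947 [0.536 0.251 0.03 ] 4748
```

View pics/w2.png

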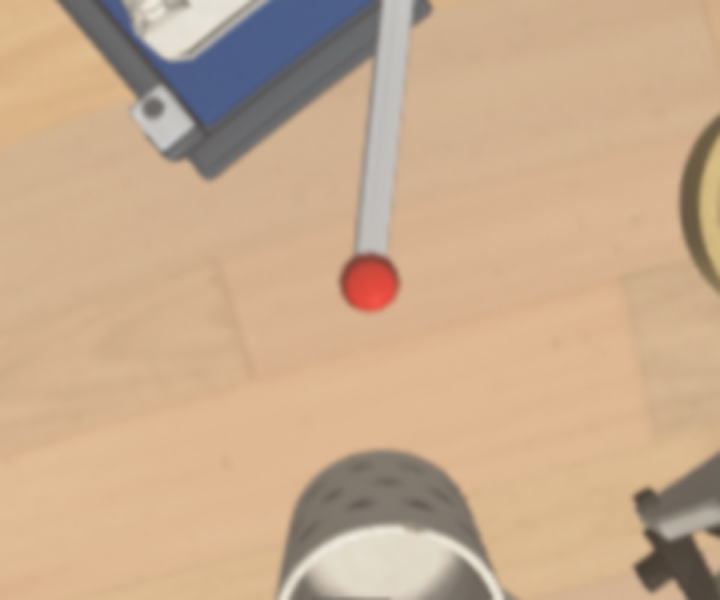

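The crop shows the knob top at (370,282), which is (323,134) in the full frame. The keeper is at (163,118), full frame (254,79), and the foot's heel corner at (208,178), full frame (269,99). Next I'll fit the holder pose and overlay it on the first wrist image.

```bash
cat > fit.py <<'E'
from h import *
import pickle
from scipy.optimize import least_squares
f1=pickle.load(open("w1.pkl","rb"));f2=pickle.load(open("w2.pkl","rb"))
obs=[(f2,(34,-50,41),(254.3,79.3)),(f2,(61,-56,0),(269.3,99.3)),(f1,(38,56,31),(343.5,209)),(f1,(-61,56,22),(293,147)),(f1,(-61,-56,22),(231,202))]
def W(p,a): c,s=np.cos(a[2]),np.sin(a[2]);return np.array([a[0]+(c*p[0]-s*p[1])/1e3,a[1]+(s*p[0]+c*p[1])/1e3,p[2]/1e3])
r=lambda a:np.concatenate([wproj(f,W(p,a))-uv for f,p,uv in obs])
def fit(): return least_squares(r,[.48,.24,-.4],loss="soft_l1",x_scale=[.01,.01,.1]).x
E
python3 - <<'E'
from fit import *
a=fit();print(a,r(a).reshape(-1,2).round(1))
k=wray(f2,(323.3,134),.062);pv=W((38,56,24),a);print("knob",k,"pivot",pv,np.linalg.norm(k[:2]-pv[:2]))
d=k-pv;ang=np.arctan2(d[1],d[0])-a[2];print("lever angle",ang+np.pi/2)
def ov(f,x0,y0,w,h,n,hp):
    im=cv2.resize(f["pixels"][y0:y0+h,x0:x0+w],None,fx=4,fy=4,interpolation=cv2.INTER_CUBIC)[:,:,::-1].copy()
    L=[([(-61,-56,0),(61,-56,0),(61,56,0),(-61,56,0)],(0,255,255)),([(-47.5,-42.5,22),(47.5,-42.5,22),(47.5,42.5,22),(-47.5,42.5,22)],(0,255,0)),([(-46,-41,29),(46,-41,29),(46,41,29),(-46,41,29)],(0,0,255))]
    for ps,c in L:
        q=np.array([(wproj(f,W(p,a))-(x0,y0)+.5)*4 for p in ps]).astype(int);cv2.polylines(im,[q],True,c,1)
    for p in[(38,56,31),(34,-50,41)]: cv2.circle(im,tuple(int(v) for v in (wproj(f,W(p,a))-(x0,y0)+.5)*4),4,(255,0,255),1)
    return im
A=ov(f1,215,130,150,145,"",0)
cv2.imwrite("pics/o1.png",A)
E
```

```text
[0.49035513 0.23925155 0.397751  ] [[-0.7  0.1]
 [ 1.6  2.4]
 [ 2.6  0.5]
 [-0.2 -3.6]
 [-7.  -0.5]]
knob [0.61685209 0.26063193 0.062     ] pivot [0.50369727 0.30559903 0.024     ] 0.12176227839220993
lever angle 0.7947871766401342
```

View pics/o1.png

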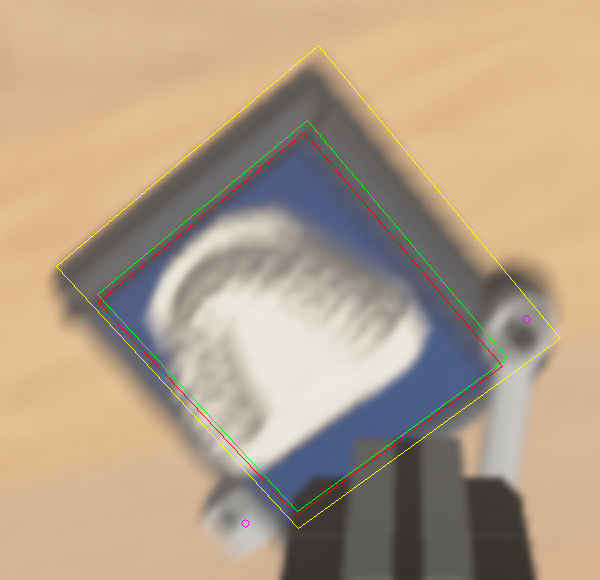

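The lever length comes out at 121.8 mm, against 122 mm given, so the fit is roughly right. However, that first picture was taken while moving. I'll turn square to the holder and take a stationary view.

>>> {"api": "apply_moves", "payload": {"series": [{"dx": 90, "dy": -131, "dz": 40, "turn": 0.89, "jaw": 1}, {"dx": 90, "dy": -131, "dz": 40, "turn": 0.89, "jaw": 1}, {"dx": 90, "dy": -131, "dz": 40, "turn": 0.89, "jaw": 1}, {"dx": 90, "dy": -131, "dz": 40, "turn": 0.89, "jaw": 1}, {"dx": 90, "dy": -131, "dz": 40, "turn": 0.89, "jaw": 1}]}}

```text
time: 3.07
tool_pos: [0.5193, 0.1407, 0.2047]
tool_rot: [-0.004, 0.44, 0.898, -0.003]
contact_force: [0.7, 0.4, -1.4]
gripper_width: -0.001
grasp_force: 0.0
```

>>> {"api": "apply_moves", "payload": {"series": [{"dx": 0, "dy": 0, "dz": 0, "turn": 0.12, "jaw": 1}, {"dx": 0, "dy": 0, "dz": 0, "turn": 0.25, "jaw": 1}, {"dx": 0, "dy": 0, "dz": 0, "turn": 0.27, "jaw": 1}, {"dx": 0, "dy": 0, "dz": 0, "turn": 0.27, "jaw": 1}]}}

```text
time: 3.4
tool_pos: [0.5274, 0.1434, 0.2112]
tool_rot: [0.001, 0.553, 0.833, 0.001]
contact_force: [-0.0, 0.3, 0.5]
gripper_width: 0.003
grasp_force: 0.0
```

```bash
python3 - <<'E'
from h import *
import pickle
grab_frame("wrist");grab_frame("wrist");f=grab_frame("wrist");s=state();print(s["time"],s["tool_pos"],s["tool_rot"],s["joint_pos"])
pickle.dump(f,open("w3.pkl","wb"));im=f["pixels"]
for t in("white_holder","white_cast","white_holder_knob"):
    for o in spotter.outline_of(f,t)[:3]:print(t,round(o["conf"],2),o["extent"])
from fit import *
a=fit();q=wproj(f,W((0,0,29),a)).astype(int);x0,y0=max(0,q[0]-130),max(0,q[1]-95);print(x0,y0)
cv2.imwrite("pics/w3.png",cv2.resize(im[y0:y0+190,x0:x0+260,::-1],None,fx=3,fy=3,interpolation=cv2.INTER_CUBIC))
E
```

```text
3.55 [0.52806632 0.14286272 0.21071161] [2.41803329e-04 5.53384712e-01 8.32925704e-01 2.71146340e-04] [ 1.28113935e-01 -1.06544574e-01  1.83584983e+00  9.39430987e-05
  1.41156674e+00 -2.69852326e-01]
white_holder 0.96 [261.6, 9.6, 462.8, 138.6]
white_cast 0.87 [271.1, 31.2, 368.1, 116.8]
white_holder_knob 0.94 [348.4, 12.5, 465.2, 126.0]
189 0
```

View pics/w3.png

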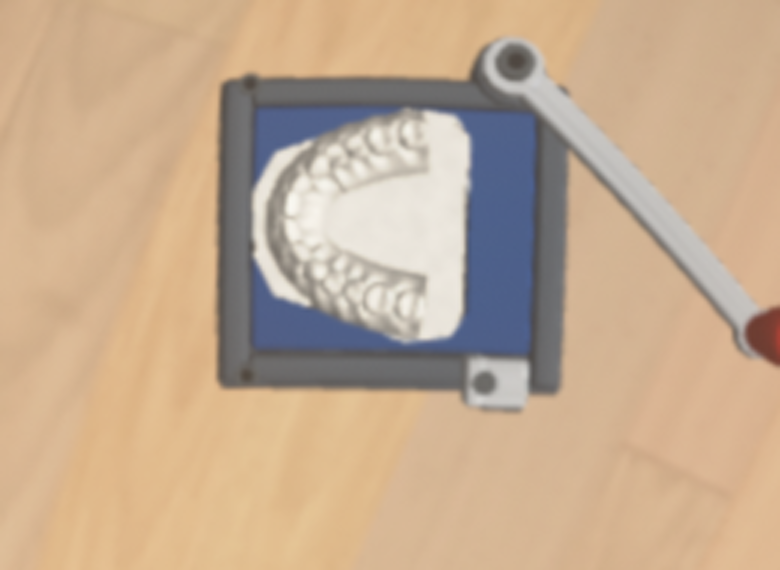

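Clear stationary view. The plate corners in the crop are (253,106), (537,112), (532,352) and (250,348). The pivot is at (516,62), the keeper at (497,383) and the red knob at (770,335). I'll refit on these points.

```bash
cat > fit.py <<'E'
from h import *
import pickle
from scipy.optimize import least_squares
f2=pickle.load(open("w2.pkl","rb"));f3=pickle.load(open("w3.pkl","rb"))
c=lambda u,v:(u/3-.33+189,v/3-.33)
obs=[(f2,(34,-50,41),(254.3,79.3)),(f3,(-46,41,29),c(253,106)),(f3,(46,41,29),c(537,112)),(f3,(46,-41,29),c(532,352)),(f3,(-46,-41,29),c(250,348)),(f3,(38,56,31),c(516,62)),(f3,(34,-50,41),c(497,383))]
def W(p,a): c,s=np.cos(a[2]),np.sin(a[2]);return np.array([a[0]+(c*p[0]-s*p[1])/1e3,a[1]+(s*p[0]+c*p[1])/1e3,p[2]/1e3])
r=lambda a:np.concatenate([wproj(f,W(p,a))-uv for f,p,uv in obs])
def fit(): return least_squares(r,[.48,.24,.4],loss="soft_l1",x_scale=[.01,.01,.1]).x
def tool(s,a,p,dy=0):  # delta tool axes mm to reach world p
    from scipy.spatial.transform import Rotation as Q
    q=s["tool_rot"];M=Q.from_quat([q[1],q[2],q[3],q[0]]).as_matrix();return (M.T@(np.array(p)-s["tool_pos"])*1e3).round(1),np.degrees(np.arctan2(M[1,1],M[0,1]))
E
python3 - <<'E'
from fit import *
a=fit();print(a,np.degrees(a[2]),r(a).reshape(-1,2).round(1).tolist())
k=wray(f2,(323.3,134),.062);pv=W((38,56,24),a);d=k-pv
print("knob",k,"pivot",pv,np.linalg.norm(d[:2]),"lever",np.arctan2(d[1],d[0])-a[2]+np.pi/2)
s=state();print(tool(s,a,W((0,0,75),a)))
E
```

```text
[0.49030032 0.23996417 0.38294516] 21.94114142570982 [[-0.9, -0.3], [0.2, -0.6], [0.1, -0.8], [-0.1, 0.5], [0.4, 0.2], [-0.6, 0.6], [0.7, -0.3]]
knob [0.61685209 0.26063193 0.062     ] pivot [0.50462329 0.30610683 0.024     ] 0.1210919898282314 lever 0.8028716872875521
(array([104.6,   2.5, 135.4]), np.float64(22.70275635670969))
```

>>> {"api": "apply_moves", "payload": {"series": [{"dx": 105, "dy": 2.5, "dz": 0, "turn": 0.013, "jaw": 1}, {"dx": 105, "dy": 2.5, "dz": 0, "turn": 0.013, "jaw": 1}, {"dx": 105, "dy": 2.5, "dz": 0, "turn": 0.013, "jaw": 1}, {"dx": 105, "dy": 2.5, "dz": 40, "turn": 0.013, "jaw": 1}, {"dx": 105, "dy": 2.5, "dz": 80, "turn": 0.013, "jaw": 1}]}}

```text
time: 4.12
tool_pos: [0.4925, 0.2425, 0.1331]
tool_rot: [0.003, 0.559, 0.829, 0.003]
contact_force: [0.3, -0.4, -0.9]
gripper_width: 0.001
grasp_force: 0.0
```

>>> {"api": "apply_moves", "payload": {"series": [{"dx": 0, "dy": 0, "dz": 30, "turn": 0, "jaw": 1}, {"dx": 0, "dy": 0, "dz": 50, "turn": 0, "jaw": 1}, {"dx": 0, "dy": 0, "dz": 50, "turn": 0, "jaw": 1}, {"dx": 0, "dy": 0, "dz": 50, "turn": 0, "jaw": 1}]}}

```text
time: 4.45
tool_pos: [0.4895, 0.2399, 0.0792]
tool_rot: [-0.001, 0.56, 0.829, -0.001]
contact_force: [0.2, 1.4, 1.3]
gripper_width: -0.003
grasp_force: 0.0
```

```bash
python3 - <<'E'
from fit import *
a=fit();s=state();print(s["tool_pos"],s["contact_force"],tool(s,a,W((0,0,54),a)))
E
```

```text
[0.48950168 0.23986408 0.07924344] [0.20553461 1.39284574 1.31478077] (array([-0.2,  0.9, 25.2]), np.float64(21.908518071631743))
```

Well centred. Now pressing in steps.

>>> {"api": "apply_moves", "payload": {"series": [{"dx": 0, "dy": 0, "dz": 10, "turn": 0, "jaw": 1}, {"dx": 0, "dy": 0, "dz": 16, "turn": 0, "jaw": 1}, {"dx": 0, "dy": 0, "dz": 19, "turn": 0, "jaw": 1}, {"dx": 0, "dy": 0, "dz": 21, "turn": 0, "jaw": 1}, {"dx": 0, "dy": 0, "dz": 21, "turn": 0, "jaw": 1}]}}

```text
time: 4.87
tool_pos: [0.4909, 0.2403, 0.0601]
tool_rot: [0.0, 0.56, 0.828, 0.0]
contact_force: [-0.7, -0.1, 0.8]
gripper_width: -0.003
grasp_force: 0.9
```

>>> {"api": "apply_moves", "payload": {"series": [{"dx": 0, "dy": 0, "dz": 2, "turn": 0, "jaw": 1}, {"dx": 0, "dy": 0, "dz": 4, "turn": 0, "jaw": 1}, {"dx": 0, "dy": 0, "dz": 5, "turn": 0, "jaw": 1}, {"dx": 0, "dy": 0, "dz": 5, "turn": 0, "jaw": 1}]}}

```text
time: 5.2
tool_pos: [0.4914, 0.2404, 0.0556]
tool_rot: [0.001, 0.56, 0.828, 0.001]
contact_force: [-0.4, -1.2, 3.7]
gripper_width: 0.0
grasp_force: 2.1
```

>>> {"api": "apply_moves", "payload": {"series": [{"dx": 0, "dy": 0, "dz": 1, "turn": 0, "jaw": 1}, {"dx": 0, "dy": 0, "dz": 2, "turn": 0, "jaw": 1}, {"dx": 0, "dy": 0, "dz": 2, "turn": 0, "jaw": 1}]}}

```text
time: 5.45
tool_pos: [0.4909, 0.2403, 0.0542]
tool_rot: [0.0, 0.56, 0.829, 0.0]
contact_force: [-3.4, -3.1, 11.4]
gripper_width: 0.001
grasp_force: 5.4
```

>>> {"api": "apply_moves", "payload": {"series": [{"dx": 0, "dy": 0, "dz": 1, "turn": 0, "jaw": 1}, {"dx": 0, "dy": 0, "dz": 2, "turn": 0, "jaw": 1}, {"dx": 0, "dy": 0, "dz": 2, "turn": 0, "jaw": 1}]}}

```text
time: 5.7
tool_pos: [0.491, 0.2403, 0.0541]
tool_rot: [-0.0, 0.56, 0.829, -0.0]
contact_force: [-10.5, -3.9, 23.3]
gripper_width: -0.003
grasp_force: 11.3
```

>>> {"api": "apply_moves", "payload": {"series": [{"dx": 0, "dy": 0, "dz": 2, "turn": 0, "jaw": 1}, {"dx": 0, "dy": 0, "dz": 4, "turn": 0, "jaw": 1}, {"dx": 0, "dy": 0, "dz": 4, "turn": 0, "jaw": 1}]}}

```text
time: 5.95
tool_pos: [0.4912, 0.2404, 0.054]
tool_rot: [-0.001, 0.56, 0.829, -0.002]
contact_force: [-21.4, -9.4, 46.0]
gripper_width: -0.001
grasp_force: 23.3
```

```bash
python3 - <<'E'
from h import *
for i in range(4):
    grab_frame("top");s=state();print(s["tool_pos"],s["contact_force"],s["ft_torque"])
E
```

```text
[0.49123607 0.24039003 0.05404084] [-21.76753688  -8.31925384  45.94063049] [-1.55526252  3.93605581 -0.03743604]
[0.4912305  0.24038637 0.05403015] [-21.69810332  -8.57143354  46.02834762] [-1.57538182  3.8507392  -0.06482587]
[0.49121835 0.24038871 0.05402363] [-21.27425429  -8.49924199  46.19141866] [-1.55341132  3.90575291 -0.00611528]
[0.4912517  0.24038231 0.05403611] [-21.64512913  -8.44797318  46.72345499] [-1.49524711  3.79620222  0.01028408]
```

It stopped hard at TCP z = 0.054, which is exactly home. Now lifting and backing off to check.

>>> {"api": "apply_moves", "payload": {"series": [{"dx": 0, "dy": 0, "dz": -20, "turn": 0, "jaw": 1}, {"dx": 0, "dy": 0, "dz": -60, "turn": 0, "jaw": 1}, {"dx": 0, "dy": 0, "dz": -100, "turn": 0, "jaw": 1}, {"dx": -35, "dy": 0, "dz": -120, "turn": 0, "jaw": 1}, {"dx": -75, "dy": 0, "dz": -120, "turn": 0, "jaw": 1}]}}

```text
time: 6.57
tool_pos: [0.5215, 0.1721, 0.1735]
tool_rot: [0.004, 0.558, 0.83, 0.005]
contact_force: [1.4, 0.1, 0.1]
gripper_width: 0.003
grasp_force: 0.0
```

>>> {"api": "apply_moves", "payload": {"series": [{"dx": -20, "dy": 0, "dz": 0, "turn": 0, "jaw": 1}, {"dx": -20, "dy": 0, "dz": 0, "turn": 0, "jaw": 1}, {"dx": -20, "dy": 0, "dz": 0, "turn": 0, "jaw": 1}]}}

```text
time: 6.82
tool_pos: [0.5257, 0.1512, 0.1661]
tool_rot: [-0.0, 0.561, 0.828, 0.0]
contact_force: [-0.5, 0.0, -0.3]
gripper_width: -0.002
grasp_force: 0.0
```

```bash
python3 - <<'E'
from fit import *
grab_frame("wrist");f=grab_frame("wrist");a=fit();s=state();print(s["time"],s["tool_pos"])
pickle.dump(f,open("w4.pkl","wb"))
q=wproj(f,W((20,0,29),a)).astype(int);x0,y0=max(0,q[0]-100),max(0,q[1]-80);print(x0,y0)
im=cv2.resize(f["pixels"][y0:y0+150,x0:x0+200],None,fx=4,fy=4,interpolation=cv2.INTER_CUBIC)[:,:,::-1].copy()
for z,c in((22,(0,255,0)),(29,(0,0,255))):
    q=np.array([(wproj(f,W((x,y,z),a))-(x0,y0)+.5)*4 for x,y in((-46,-41),(46,-41),(46,41),(-46,41))]).astype(int);cv2.polylines(im,[q],True,c,1)
cv2.imwrite("pics/w4.png",im)
print(tool(s,a,[0,0,0])[1])
E
```

```text
6.9167 [0.52507799 0.15243273 0.16564804]
241 1
21.899246752075914
```

View pics/w4.png

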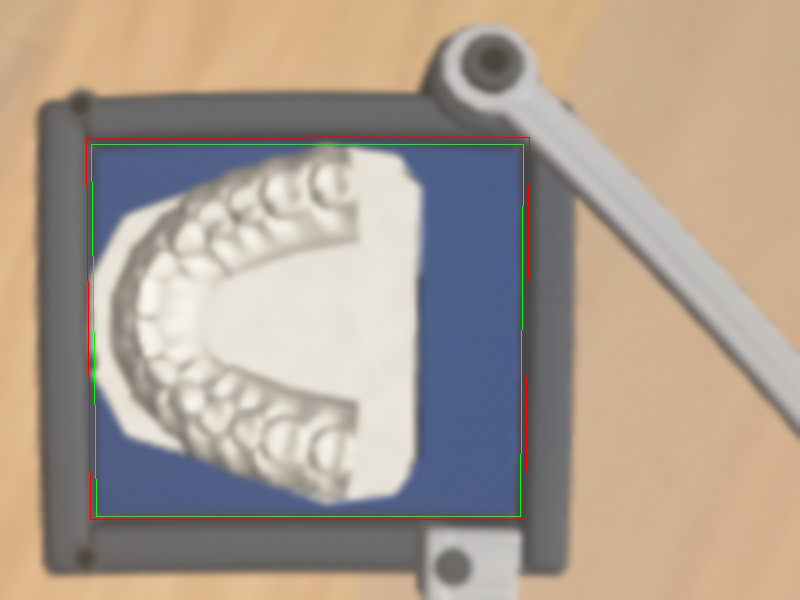

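The plate edges match the green outline (z = 22 mm) on all four sides, so it is home and level, and the lever is still open. Next is working out the lever push.

```bash
cat >> fit.py <<'E'
def push(th,off,z,a): s,c=np.sin(th),np.cos(th);return W((38+122*s+off*c,56-122*c+off*s,z),a)
E
python3 - <<'E'
from fit import *
a=fit();s=state();print(s["tool_pos"],tool(s,a,push(.803,40,166,a)),push(.803,40,62,a))
E
```

```text
[0.52507799 0.15243273 0.16564804] (array([ 94.3, 153.9,  -0.4]), np.float64(21.899246752075914)) [0.63271637 0.29737962 0.062     ]
```

>>> {"api": "apply_moves", "payload": {"series": [{"dx": 94, "dy": 154, "dz": 0, "turn": -0.8, "jaw": 1}, {"dx": 94, "dy": 154, "dz": 0, "turn": -0.8, "jaw": 1}, {"dx": 94, "dy": 154, "dz": 0, "turn": -0.8, "jaw": 1}, {"dx": 94, "dy": 154, "dz": 0, "turn": -0.8, "jaw": 1}, {"dx": 94, "dy": 154, "dz": 0, "turn": -0.8, "jaw": 1}]}}

```text
time: 7.33
tool_pos: [0.6344, 0.3019, 0.1652]
tool_rot: [-0.0, 0.273, 0.962, 0.001]
contact_force: [-0.4, -1.0, 0.4]
gripper_width: 0.001
grasp_force: 0.0
```

```bash
python3 - <<'E'
from fit import *
a=fit();s=state();d=tool(s,a,push(.803,40,62,a));print(s["tool_pos"],d,"turn",np.radians(d[1])-a[2]-.803)
E
```

```text
[0.63442    0.30193107 0.16518103] (array([ -1. ,  -4.9, 103.2]), np.float64(58.293823341675235)) turn -0.16852600863620293
```

>>> {"api": "apply_moves", "payload": {"series": [{"dx": 0, "dy": 0, "dz": 30, "turn": -0.12, "jaw": 1}, {"dx": 0, "dy": 0, "dz": 65, "turn": -0.17, "jaw": 1}, {"dx": 0, "dy": 0, "dz": 95, "turn": -0.17, "jaw": 1}, {"dx": 0, "dy": 0, "dz": 103, "turn": -0.17, "jaw": 1}, {"dx": 0, "dy": 0, "dz": 103, "turn": -0.17, "jaw": 1}]}}

```text
time: 7.75
tool_pos: [0.63, 0.2968, 0.0586]
tool_rot: [-0.004, 0.195, 0.981, -0.002]
contact_force: [-0.1, -0.1, 0.5]
gripper_width: 0.0
grasp_force: 0.0
```

```bash
python3 - <<'E'
from fit import *
grab_frame("top");a=fit();s=state();print(s["tool_pos"],s["contact_force"])
for th in(.8,.72,.6,.48,.36,.24,.12,0,-.03):
    d=tool(s,a,push(th,25,62,a));print(th,d[0],"turn",(np.radians(d[1])-a[2]-th).round(3))
E
```

```text
[0.63209596 0.29718558 0.06183065] [-0.71886677  0.25554211  0.19773393]
0.8 [ -0.7 -14.9  -0.1] turn -0.005
0.72 [ -2.3 -24.8  -0.1] turn 0.075
0.6 [ -3.3 -39.7  -0.1] turn 0.195
0.48 [ -2.6 -54.6  -0.1] turn 0.315
0.36 [  0.  -69.3  -0. ] turn 0.435
0.24 [  4.3 -83.6   0. ] turn 0.555
0.12 [ 10.3 -97.3   0.1] turn 0.675
0 [ 1.790e+01 -1.101e+02  1.000e-01] turn 0.795
-0.03 [ 2.000e+01 -1.132e+02  1.000e-01] turn 0.825
```

>>> {"api": "apply_moves", "payload": {"series": [{"dx": -0.7, "dy": -15, "dz": 0, "turn": 0, "jaw": 1}, {"dx": -2.3, "dy": -25, "dz": 0, "turn": 0.075, "jaw": 1}, {"dx": -3.3, "dy": -40, "dz": 0, "turn": 0.195, "jaw": 1}, {"dx": -2.6, "dy": -54.5, "dz": 0, "turn": 0.315, "jaw": 1}, {"dx": 0, "dy": -69.3, "dz": 0, "turn": 0.435, "jaw": 1}]}}

```text
time: 8.22
tool_pos: [0.6094, 0.2332, 0.0676]
tool_rot: [0.003, 0.405, 0.914, 0.003]
contact_force: [1.8, 2.3, -0.2]
gripper_width: 0.001
grasp_force: 0.6
```

```bash
python3 - <<'E'
from fit import *
for i in range(3): f=grab_frame("wrist")
a=fit();s=state();print(s["tool_pos"],s["contact_force"])
for th in(.36,.24,.12,.04,0,-.03,-.05):
    d=tool(s,a,push(th,25,62,a));print(th,d[0],"turn",(np.radians(d[1])-a[2]-th).round(3))
f=grab_frame("top")
for o in spotter.outline_of(f,"white_holder_knob")[:2]: print(o["conf"],o["extent"])
red=(f["pixels"].astype(int)@[1,-1,0]>70);red[:160]=0;red[260:]=0;red[:,:200]=0;red[:,300:]=0
ys,xs=np.nonzero(red);print(len(xs),ray(f,(xs.mean(),ys.mean()),.05) if len(xs) else "", push(.36,0,50,a))
E
```

```text
[0.60849732 0.23286636 0.06652116] [ 0.14305043 -0.0905307  -0.64896691]
0.36 [ 2.2 -2.   4.5] turn 0.001
0.24 [  0.1 -16.8   4.4] turn 0.121
0.12 [ -0.2 -31.7   4.4] turn 0.241
0.04 [  0.6 -41.6   4.3] turn 0.321
0 [  1.3 -46.6   4.3] turn 0.361
-0.03 [  1.9 -50.2   4.3] turn 0.391
-0.05 [  2.4 -52.7   4.3] turn 0.411
0.67 [423.1, 118.1, 457.1, 156.1]
0  [0.5871514  0.21625634 0.05      ]
```

Contact force confirms it is pushing. Going on to the stop.

>>> {"api": "apply_moves", "payload": {"series": [{"dx": 0, "dy": -17, "dz": 3, "turn": 0.12, "jaw": 1}, {"dx": 0, "dy": -32, "dz": 3, "turn": 0.24, "jaw": 1}, {"dx": 0.5, "dy": -42, "dz": 3, "turn": 0.32, "jaw": 1}, {"dx": 1, "dy": -46.5, "dz": 3, "turn": 0.36, "jaw": 1}, {"dx": 1, "dy": -48, "dz": 3, "turn": 0.36, "jaw": 1}]}}

```text
time: 8.88
tool_pos: [0.5719, 0.2019, 0.0616]
tool_rot: [0.001, 0.56, 0.829, 0.002]
contact_force: [2.9, 3.3, -1.3]
gripper_width: -0.0
grasp_force: 1.8
```

```bash
python3 - <<'E'
from fit import *
grab_frame("top");a=fit();s=state();print(s["tool_pos"],s["contact_force"],tool(s,a,push(0,25,62,a)))
E
```

```text
[0.57197755 0.20199517 0.06145882] [ 1.77223513  1.9479235  -0.32017873] (array([-0.3,  1.4, -0.5]), np.float64(22.024230730105618))
```

Small further pushes until the force rises against the stop.

>>> {"api": "apply_moves", "payload": {"series": [{"dx": 0, "dy": -2, "dz": 0, "turn": 0, "jaw": 1}, {"dx": 0, "dy": -3, "dz": 0, "turn": 0, "jaw": 1}, {"dx": 0, "dy": -3, "dz": 0, "turn": 0, "jaw": 1}]}}

```text
time: 9.18
tool_pos: [0.5714, 0.2018, 0.0617]
tool_rot: [0.002, 0.559, 0.829, 0.004]
contact_force: [9.4, 5.5, -4.6]
gripper_width: -0.005
grasp_force: 5.0
```

>>> {"api": "apply_moves", "payload": {"series": [{"dx": 0, "dy": -2, "dz": 0, "turn": 0, "jaw": 1}, {"dx": 0, "dy": -3, "dz": 0, "turn": 0, "jaw": 1}, {"dx": 0, "dy": -3, "dz": 0, "turn": 0, "jaw": 1}]}}

```text
time: 9.43
tool_pos: [0.5709, 0.2016, 0.0621]
tool_rot: [0.004, 0.559, 0.829, 0.007]
contact_force: [17.3, 10.0, -9.1]
gripper_width: -0.0
grasp_force: 9.2
```

It is hard against the stop at the predicted place. Retreating and checking.

>>> {"api": "apply_moves", "payload": {"series": [{"dx": 0, "dy": 20, "dz": 0, "turn": 0, "jaw": 1}, {"dx": 0, "dy": 25, "dz": -30, "turn": 0, "jaw": 1}, {"dx": 0, "dy": 25, "dz": -70, "turn": 0, "jaw": 1}, {"dx": 0, "dy": 15, "dz": -110, "turn": 0, "jaw": 1}, {"dx": -35, "dy": 0, "dz": -120, "turn": 0, "jaw": 1}]}}

```text
time: 9.85
tool_pos: [0.5814, 0.1708, 0.1885]
tool_rot: [0.003, 0.557, 0.831, 0.005]
contact_force: [2.0, -0.4, 1.0]
gripper_width: 0.001
grasp_force: 0.0
```

>>> {"api": "apply_moves", "payload": {"series": [{"dx": -30, "dy": -20, "dz": -20, "turn": 0, "jaw": 1}, {"dx": -30, "dy": -40, "dz": -20, "turn": 0, "jaw": 1}, {"dx": -30, "dy": -40, "dz": -20, "turn": 0, "jaw": 1}]}}

```text
time: 10.1
tool_pos: [0.5518, 0.1219, 0.2021]
tool_rot: [0.001, 0.56, 0.828, 0.0]
contact_force: [0.9, 0.4, -0.5]
gripper_width: 0.0
grasp_force: 0.0
```

```bash
python3 - <<'E'
from fit import *
grab_frame("wrist");f=grab_frame("wrist");a=fit();s=state();print(s["time"],s["tool_pos"],s["contact_force"])
q=wproj(f,W((20,0,29),a)).astype(int);x0,y0=max(0,q[0]-100),max(0,q[1]-70);print(x0,y0)
im=cv2.resize(f["pixels"][y0:y0+150,x0:x0+200],None,fx=4,fy=4,interpolation=cv2.INTER_CUBIC)[:,:,::-1].copy()
P=lambda p:(( wproj(f,W(p,a))-(x0,y0)+.5)*4).astype(int)
cv2.polylines(im,[np.array([P((x,y,22)) for x,y in((-46,-41),(46,-41),(46,41),(-46,41))])],True,(0,255,0),1)
cv2.line(im,P((38,56,31)).tolist(),P((38,-66,31)).tolist(),(255,0,255),1);cv2.circle(im,P((38,-66,64)).tolist(),5,(0,255,255),1)
cv2.imwrite("pics/w5.png",im)
E
```

```text
10.2 [0.55242624 0.12348357 0.20036835] [-0.85992383  0.70554048  0.09148848]
223 0
```

View pics/w5.png

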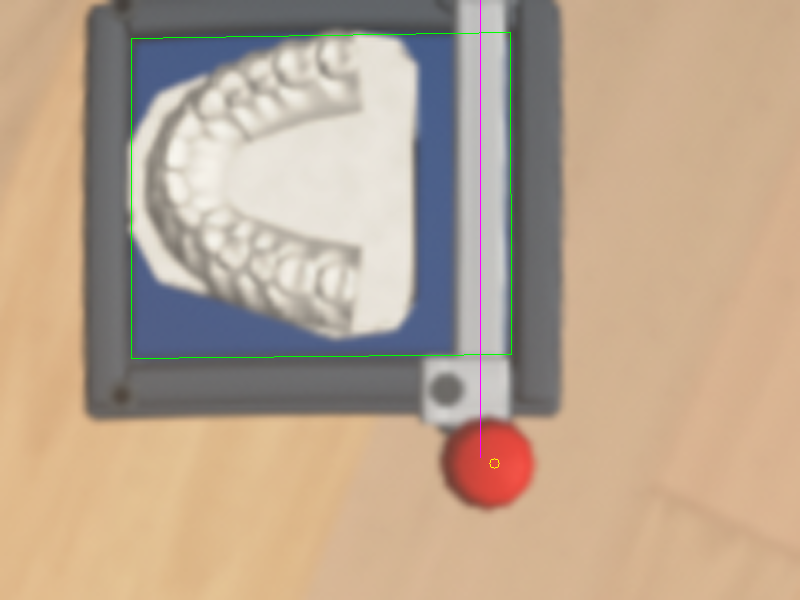

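The lever lies along the predicted shut line, with the knob at (488,463) against a predicted (494,463). It passes under the keeper, and the plate is flush. Handing in.

```bash
python3 -c "
from plant import ticket;print(ticket.job_done())"
```

```text
the job is handed in; nothing more can be done
None
```

The white cast is pressed home, flush with the rim on all four sides, and its lever is shut under the keeper against the stop; the job was handed in at about 10 s, with no verdict returned.

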